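Hold the acid guard's bolted gate ajar

TASK

The clear splash guard over the acid may have only one opening at a time, so first lower its open top hatch gently until it is fully shut. Then unbolt the front gate without forcing it: the barrel bolt sags and its nose has dropped behind the keeper's bent-up lip, so lift the bolt by its black handle while you pull it back towards the gate's hinge, well clear of the keeper. Swing the gate ajar against its closing spring, about a hand's breadth (8 cm at its free edge), and finish while still holding it there for a colleague to reach in, the hatch still shut, the bolt still drawn and everything else on the bench left where it stands.

Things in the scene. Friction and masses are not known exactly. Their poses are not given: they have to be found in the camera images.
- guard: the splash guard, fixed to the bench: grey base tray, aluminium posts, clear panels; 190 (x) x 270 (y) x 190 mm high. Origin: centre of its underside; x points to its back, y to its left seen from the front, z up. The gate is in its front plane, at x = -95 mm; its flat top is at z = 190 mm (196 mm over the shut hatch); a white vent stub on the rear right of the top rises to 220 mm
- hatch (a joint): the clear top hatch, rad: 0 = shut flat on the guard's top, grows as its front edge swings up; starts open at 0.8 to 1.15. Hinge along the guard's y at the hatch's rear edge. The hinge is stiff: the hatch stays where it is left, and it is shut by pressing its front lip down with about 2 N all along its arc. The hatch is 130 mm from hinge to front edge, 230 mm wide, 6 mm thick
- hatch_lip (a point): upper front part of the hatch's black pull lip, 60 mm wide and 5 mm thick, 137 mm from the hinge axis and in the middle of the front edge: the point to press; the lip ends 4 mm beyond it. With the hatch shut it lies 5 mm above the guard's top
- hatch_hinge (a point): middle of the hatch's hinge axis, on the guard's top, 45 mm behind the guard's centre (fixed to the guard)
- gate (a joint): the front gate, rad: 0 = shut, grows as its free edge swings out towards the front (guard -x). Vertical hinge at the gate's right edge, at x = -95, y = -120 mm in the guard's frame; the free edge is 219 mm from it, so 0.37 rad is 8 cm. A spring closes it (about 2 N at the bolt's handle when shut, 6 N at 0.4 rad); bolted, it rattles by about 0.015 rad
- gate_edge (a point): front face of the gate's free edge, 219 mm from the hinge axis, 100 mm above the bench
- gate_leaf: the gate itself: aluminium frame with a clear panel, 216 mm wide, z = 16 to 178 mm, 12 mm thick, with the bolt mounted on the front of its top rail. Origin: on the hinge axis at bench level; y runs along the gate from the hinge to the free edge, -x out of its front
- bolt_throw (a joint): how far the steel bolt is drawn back along the gate towards its hinge, m: 0 = thrown into the keeper, 0.036 = fully drawn; its nose is out of the keeper from 0.022. It slides with about 1.5 N and stays where it is left
- bolt_lift (a joint): how far the bolt is swung up in its rear guide, rad: 0 = sagging (its own weight takes it there, nose 0.03 rad below level), 0.08 = top stop. The pivot is 110 mm from the handle, so the stop is 8.5 mm of lift at the handle; the nose's catch lug clears the keeper's lip from about 0.04 rad (4.5 mm at the handle) and must stay lifted until the bolt is drawn 0.018
- bolt_handle (a point): the middle of the bolt's upright black handle: a round grip 16 mm across and 38 mm tall (18 mm above and 20 mm below this point) on a cranked stem, standing 42 mm in front of the gate and about 204 mm above the bench. Free all round: 34 mm to the gate; being round it can turn between the fingers
- bolt_nose (a point): tip of the bolt's nose: rod 12 mm in diameter; a catch lug 10 mm long, 10 mm wide and 7 mm deep hangs from its underside from 4.5 to 14.5 mm behind the tip
- keeper: the steel keeper staple on the guard's left front post, 26 mm wide, 48 mm tall, standing 27 mm out of the post. Its front strap stops the gate from opening while the nose is inside
- keeper_lip (a point): top middle of the keeper's bent-up lip, 4 mm thick, which stands up across the bolt's way between the lug and the gate
- tip_box: bystander: blue pipette tip box with a clear lid, 95 x 122 x 101 mm; origin under its centre
- wash_bottle: bystander: white wash bottle with a blue cap, 93 x 61 x 200 mm; origin under its centre
- sample_bottle_a: bystander: clear sample bottle with a green label and white cap, 58 mm across, 128 mm tall; origin under its centre
- sample_bottle_b: bystander: another such sample bottle
- flask_100: bystander: clear glass measuring flask, 58 mm across, 186 mm tall; origin under its centre

How it is judged:
By the outcome, as a careful person would: the job done as asked, in the order asked, and still so for the second after the job is handed in, while the arm keeps its last pose, push and grip.
It also fails if it takes over 45 s, if anything falls off the work surface, if the arm or the gripper's body presses on something with over 40 N, if the wrist force passes 120 N, or if a joint passes its speed limit or range.

ROBOT

A 6-joint arm with a two-finger parallel gripper is mounted at the origin on a cart in front of the work surface, level with it; the furniture and walls round the work are solid. World frame = base frame: x ahead of the robot, y to its left, z up, the work surface at z = 0. Lengths are in m, angles in rad, forces in N, time in s.
With the tool pointing down it reaches from about 0.3 to 0.875 m from the base axis. Payload 4.2 kg.
Tool frame: the origin (TCP) lies at the very end of the fingers, on their centre line; the grasp point (between the pads) lies 19 mm behind it; z points along the fingers, y is the line along which they close (so a half turn about z gives the same grasp; the last joint's range is limited). The gripper opens to 85 mm and grips with 20 to 120 N. Pads are 22 mm wide; open, the fingers measure 114 mm over their backs; the gripper's body (76 mm by 85 mm) begins 54 mm behind the grasp point. The pads swing forward as they close: fully open they stand 13 mm farther back than shut.
Start: joints at [-1.323, 0.32, 1.565, -0, 1.257, -0.02], TCP at [0.152, -0.555, 0.231] pointing down, gripper open.
Joint ranges: [-3.11, 3.11], [-0.84, 2.01], [0.21, 2.61], [-1.34, 4.49], [0.05, 2.63], [-2.56, 2.56]. Speed limits (rad/s): [2.57, 2.57, 3.14, 3.14, 3.14, 3.14].

INTERFACE

Orientations are given as a rotation vector (axis times angle).
In Python, from rig import bot gives the robot as it stands. The module is installed in compiled form; this text tells all that it offers.
- The arm moves only by the shell command python3 -m crank 'ROWS'. ROWS is a JSON list of rows, 1 to 10 of them, each an object with the fields tx, ty, tz (the shift in shares of the most that a row can go, 1 being 50 mm), rx, ry, rz (a rotation vector in rad), finger_gap (the finger opening in m); a field left out counts as zero (the opening has to be given); each row shifts and turns the commanded pose from where the row before left it, along the tool's axes as they then stand; what a row does not reach is not made up. A row lasts 1/10 s, in which the tool goes at most 0.05 m and 0.15 rad, less where a joint would pass 70% of its speed; a pose out of reach is approached as far as the arm can. The fingers move at their own pace and stop on an object; the grip force is fixed at half the most. Time passes only in rows, so rows that do not move let the fingers close. It prints the time, the measured TCP pose, the force, the opening and the grip force at its end. Input that does not fit is refused with a message, and nothing moves.
- bot.get_state(): the state, without advancing time (a new reading comes with each control period).
- bot.grab_frame(name): name is "scene" or "side" or "wrist"; returns (picture, depth): 400x640x3 uint8, red, green, blue; 400x640 float32, m along the optical axis (not along the pixel's ray), 0 where there is no reading.
- bot.get_calibration(name): a dict with "fx", "fy", "cx", "cy" (pixels), "eye" and "attitude" of the camera in the world. Camera axes: x right, y down, z forward; pixel columns grow to the right and rows downward; lengths in m; the calibration is good to about 2 mm. The wrist camera is an equidistant fisheye: a pixel r from the principal point sees the ray r / f radians off the axis. A picture is of the moment at which its call begins: read the wrist's pose just before it. get_calibration takes no time and is no camera call; for the wrist camera it gives the pose at the moment of the call.
- bot.close_job(): hands the job in; it is judged then, once.
The state is a dict: "t": time; "joint_pos": joint angles; "joint_vel": joint speeds; "joint_efforts": joint torques, N m; "tcp_pos": TCP position; "tcp_rot": TCP orientation; "force": force on the tool from outside, world axes, zero at the start; "wrist_torque": the same for the moment, N m; "width": finger opening in m; "finger_force": force on a finger pad.
Only numpy, scipy, OpenCV 4.12 (cv2) and the standard library are available. Lean on these libraries where they do the work, as an engineer would, in place of code of your own. Each camera call takes 0.05 s, during which the arm holds its last target. There are 200 camera calls.

## Working session

There is one attempt and no reset: what is moved stays moved. The work goes in short steps, Python scripts to look and compute and a shell command to move; the robot and the scene stay as the last step left them, time stands still between calls to the robot, and variables do not carry over. Pictures are saved under pics/ and viewed, at most 10 in all, crops included, and the job is handed in when it is done.

```bash
mkdir -p pics; cat > h.py <<'E'
import numpy as np,cv2
from scipy.spatial.transform import Rotation as R
from rig import bot
def save(n,f): 
    p,d=bot.grab_frame(n); cv2.imwrite(f'pics/{f}.png',p[:,:,::-1]); np.savez(f'pics/{f}.npz',p=p,d=d); return p,d
E
python3 - <<'E'
from h import *
for n in("scene","side"):
    c=bot.get_calibration(n);print({k:np.round(np.array(v),4).tolist() for k,v in c.items()})
    save(n,n+'0')
print(bot.get_state())
E
```

```text
{'fx': 371.4917, 'fy': 371.4917, 'cx': 321.0351, 'cy': 198.6859, 'eye': [0.1082, 0.5968, 0.6302], 'attitude': [-0.6448, 2.4397, -1.397]}
{'fx': 469.3072, 'fy': 469.3072, 'cx': 317.988, 'cy': 205.1053, 'eye': [-0.0096, 0.6129, 0.9021], 'attitude': [-0.7589, 2.5197, -1.1636]}
{'t': 0.1, 'joint_pos': array([-1.32299916e+00,  3.20246279e-01,  1.56555893e+00,  2.13438241e-06,
        1.25746116e+00, -2.00192273e-02]), 'joint_vel': array([-5.61215519e-05, -2.10804037e-03, -1.93656069e-03, -1.53824019e-03,
        9.58635048e-05,  1.37675343e-03]), 'joint_efforts': array([ 1.22848742e-04, -4.16407299e+01, -2.34705162e+01, -2.15679687e-07,
        4.94554595e-03,  8.12561005e-07]), 'tcp_pos': array([ 0.15204155, -0.55407247,  0.23055511]), 'tcp_rot': array([-3.11182004e+00, -4.19205825e-01,  2.95451527e-04]), 'force': array([1.02456139, 0.36285786, 0.4185682 ]), 'wrist_torque': array([-0.06533947,  0.03956489, -0.03001549]), 'finger_force': 0.0, 'width': 0.08519408933508102}
```

View pics/scene0.png

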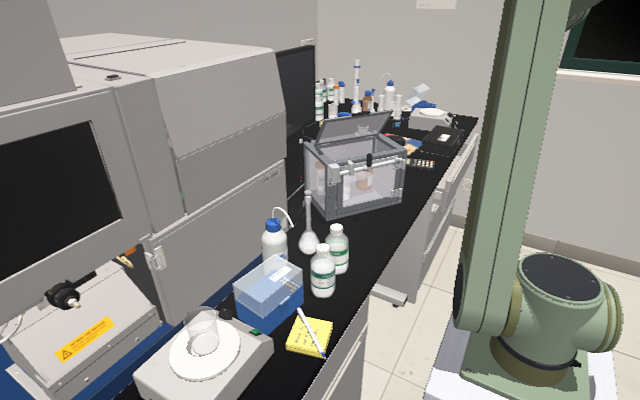

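View pics/side0.png

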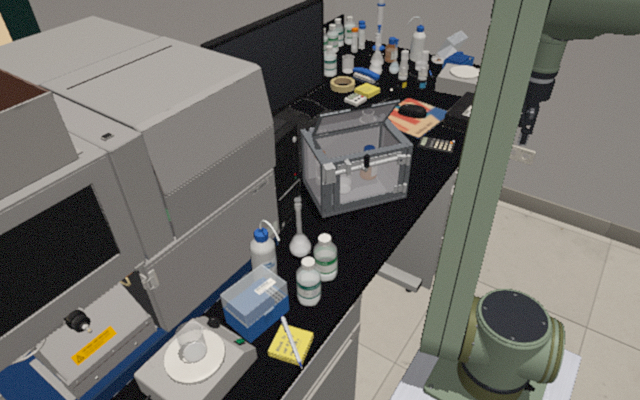

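The guard sits in scene at about (305–405, 110–215), with its gate facing the camera, the black bolt handle near (369,160) and the hatch open above. In side it is at (300–410, 105–220), handle near (367,162). I'll enlarge both.

```bash
python3 - <<'E'
from h import *
a=cv2.imread('pics/scene0.png')[100:225,295:415];b=cv2.imread('pics/side0.png')[95:220,293:413]
f=lambda x:cv2.resize(x,(400,417),interpolation=cv2.INTER_CUBIC)
cv2.imwrite('pics/crop0.png',np.hstack([f(a),f(b)]))
cv2.setNumThreads(1)
for n,px in(("scene",[(369,160),(340,165),(398,155),(330,215),(403,203),(320,123),(389,112),(309,138),(405,148)]),("side",[(367,162),(345,165)])):
    d=np.load(f'pics/{n}0.npz')['d'];c=bot.get_calibration(n);M=R.from_rotvec(c['attitude']).as_matrix()
    for u,v in px:
        z=d[v,u];print(n,u,v,np.round(c['eye']+M@(z*np.array([(u-c['cx'])/c['fx'],(v-c['cy'])/c['fy'],1])),3),z)
E
```

```text
scene 369 160 [ 0.457 -0.28   0.205] 1.0214189
scene 340 165 [ 0.538 -0.264  0.178] 1.057455
scene 398 155 [ 0.418 -0.413  0.178] 1.1177197
scene 330 215 [ 0.554 -0.238  0.018] 1.1260053
scene 403 203 [ 0.393 -0.442  0.001] 1.2181466
scene 320 123 [ 0.994 -0.944  0.023] 1.8397677
scene 389 112 [ 0.473 -0.454  0.29 ] 1.1155326
scene 309 138 [ 0.966 -0.792  0.001] 1.7261083
scene 405 148 [ 0.409 -0.445  0.191] 1.1306998
side 367 162 [ 0.459 -0.284  0.2  ] 1.2197973
side 345 165 [ 0.521 -0.278  0.171] 1.2622461
```

View pics/crop0.png

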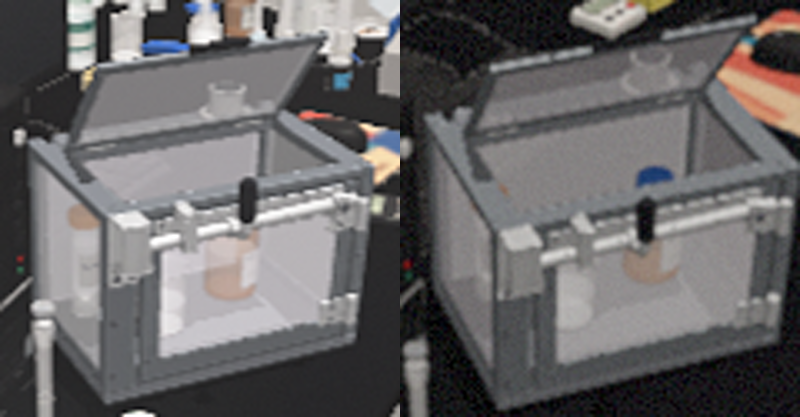

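The crop shows the keeper block at the left of the gate (scene ≈ (334,173)), rod running right to the hinge side (≈(398,162)), black handle at scene (369,160) / side (367,161); hatch open with hinge at rear. Next I fit the guard's frame.

```bash
cat >> h.py <<'E'
def cloud(n,f):
    z=np.load(f'pics/{f}.npz');d=z['d'];c=bot.get_calibration(n);M=R.from_rotvec(c['attitude']).as_matrix()
    v,u=np.mgrid[:400,:640];P=np.stack([(u-c['cx'])/c['fx']*d,(v-c['cy'])/c['fy']*d,d],-1)@M.T+c['eye'];P[d<=0]=9
    return P,z['p']
E
python3 - <<'E'
from h import *
for n in("scene","side"):
    P,p=cloud(n,n+'0')
    x,y,z=P[...,0],P[...,1],P[...,2]
    reg=(x>.3)&(x<.75)&(y>-.6)&(y<-.2)
    top=reg&(z>.182)&(z<.197)
    q=P[top][:,:2].astype(np.float32)
    print(n,top.sum(),cv2.minAreaRect(q*1000),np.median(z[top]), cv2.boxPoints(cv2.minAreaRect(q*1000)).round().tolist())
    # hatch : above
    ht=reg&(z>.2)
    print('hatch n',ht.sum(),'max z',z[ht].max() if ht.any() else 0)
    # bottom tray front edge
    tr=reg&(z>.003)&(z<.014); q=P[tr][:,:2]
    print('tray',tr.sum(),cv2.minAreaRect(q.astype(np.float32)*1000))
    hsv=p.max(-1)
    dk=(hsv<45)&reg&(z>.18)&(z<.23)
    print('handle',dk.sum(),P[dk].mean(0),P[dk].min(0),P[dk].max(0))
    lip=reg&(z>.26); 
    if lip.any():
        i=P[lip]; print('lip',i.mean(0), i[i[:,2]>i[:,2].max()-.015].mean(0))
    np.save(n+'top.npy',P[top]); 
    print((P[top][::max(1,top.sum()//25)]*1000).round().astype(int).tolist())
E
```

```text
scene 1158 ((545.9856567382812, -351.38934326171875), (333.59014892578125, 224.09678649902344), 43.97978973388672) 0.18967161257535925 [[348.0, -387.0], [504.0, -548.0], [744.0, -316.0], [588.0, -155.0]]
hatch n 1813 max z 0.30634331670035503
tray 405 ((499.9892578125, -401.5914306640625), (318.33343505859375, 392.16571044921875), 0.45439237356185913)
handle 65 [ 0.59101117 -0.22869969  0.20088692] [ 0.4550761  -0.28707665  0.18007392] [ 0.63592845 -0.20020855  0.22894321]
lip [ 0.5544415  -0.35549486  0.2819424 ] [ 0.53337644 -0.36932823  0.29696833]
[[524, -529, 191], [497, -516, 190], [553, -473, 186], [495, -484, 190], [467, -490, 190], [698, -340, 190], [692, -331, 191], [695, -328, 188], [434, -463, 192], [668, -314, 192], [443, -443, 188], [437, -425, 189], [644, -292, 189], [472, -377, 190], [467, -372, 190], [449, -374, 189], [623, -274, 184], [587, -271, 190], [521, -300, 189], [510, -297, 190], [512, -288, 190], [513, -283, 189], [632, -206, 186], [554, -233, 190], [561, -230, 184], [529, -228, 183]]
side 1435 ((549.0501708984375, -349.9297790527344), (332.8017272949219, 2
[... 252 characters left out ...]
1875), 38.644744873046875)
handle 123 [ 0.56633312 -0.24029863  0.20662928] [ 0.45461766 -0.2906733   0.18054365] [ 0.64163707 -0.20027476  0.2299535 ]
lip [ 0.56714206 -0.33968927  0.28189161] [ 0.53886923 -0.3641931   0.29484049]
[[531, -536, 186], [547, -477, 189], [549, -475, 183], [509, -488, 182], [615, -381, 197], [476, -481, 187], [637, -356, 192], [459, -472, 187], [647, -346, 184], [446, -459, 185], [448, -444, 182], [640, -290, 190], [631, -287, 188], [429, -404, 191], [480, -367, 187], [444, -381, 188], [499, -340, 186], [464, -362, 182], [518, -303, 190], [589, -245, 190], [544, -274, 187], [512, -288, 187], [542, -255, 189], [534, -258, 183], [551, -221, 190], [538, -220, 182]]
```

```bash
python3 - <<'E'
from h import *
for n in("scene","side"):
    P,p=cloud(n,n+'0'); Q=P.reshape(-1,3)
    yaw=-0.79; c=np.array([.555,-.37])
    for it in range(25):
        gx=np.array([np.cos(yaw),np.sin(yaw)]);gy=np.array([-gx[1],gx[0]])
        w=.03 if it<8 else .008
        L=(Q[:,:2]-c)@np.c_[gx,gy]; z=Q[:,2]
        f=(abs(L[:,0]+.095)<w)&(abs(L[:,1])<.13)&(z>.02)&(z<.185)
        l=(abs(L[:,1]-.135)<w)&(abs(L[:,0])<.09)&(z>.02)&(z<.185)
        vx,vy,_,_=cv2.fitLine(Q[f][:,:2].astype(np.float32),cv2.DIST_HUBER,0,1e-3,1e-3).ravel()
        if vx<0: vx,vy=-vx,-vy
        yaw=np.arctan2(-vx,vy); 
        c=c+gx*(np.median(L[f,0])+.095)+gy*(np.median(L[l,1])-.135)
    print(n,yaw,c,f.sum(),l.sum())
    L=(Q[:,:2]-c)@np.c_[gx,gy]; z=Q[:,2]
    G=np.c_[L,z]
    t=(abs(z-.19)<.004)&(abs(L[:,0])<.12)&(abs(L[:,1])<.16)
    print('top z',np.median(z[t]),np.percentile(G[t],[1,99],axis=0).round(3).tolist())
    bolt=(L[:,0]<-.115)&(L[:,0]>-.17)&(abs(L[:,1])<.15)&(z>.12)&(z<.24)
    B=G[bolt];C=p.reshape(-1,3)[bolt].max(1)
    h=B[(C<60)];print('handle',len(h),np.median(h,0),np.percentile(h,[3,97],axis=0).round(4).tolist())
    k=B[(B[:,1]>.1)];print('keeper',len(k),np.percentile(k,[2,50,98],axis=0).round(4).tolist())
    ht=(z>.2)&(L[:,0]>-.09)&(L[:,0]<.06)&(abs(L[:,1])<.118)
    H=G[ht]; r=np.hypot(H[:,0]-.045,H[:,2]-.19);a=np.arctan2(H[:,2]-.19,.045-H[:,0])
    print('hatch',ht.sum(),np.percentile(a,[10,50,90]),np.percentile(r,[50,98,100]),np.median(H[r>.131],0),(r>.131).sum())
E
```

```text
scene -0.6451555 [ 0.55440694 -0.39795941] 2898 965
top z 0.18996106706371924 [[-0.117, -0.127, 0.186], [0.084, 0.14, 0.194]]
handle 51 [-0.14477654  0.03541518  0.20542364] [[-0.1482, 0.0291, 0.1872], [-0.1386, 0.0389, 0.2199]]
keeper 160 [[-0.1274, 0.1058, 0.1436], [-0.1242, 0.1244, 0.1686], [-0.1167, 0.1378, 0.1912]]
hatch 1545 [0.88391197 0.92216736 0.94145054] [0.08180536 0.13897892 0.14416285] [-0.03513873  0.01176929  0.29803988] 123
side -0.6425864 [ 0.55800463 -0.39427025] 3158 817
top z 0.18796028079679683 [[-0.116, -0.127, 0.186], [0.085, 0.14, 0.193]]
handle 58 [-0.14559839  0.03189381  0.20514178] [[-0.1491, 0.0255, 0.1863], [-0.1394, 0.0364, 0.2193]]
keeper 168 [[-0.128, 0.1064, 0.1414], [-0.1237, 0.1234, 0.1675], [-0.1156, 0.1364, 0.1894]]
hatch 1389 [0.84676601 0.906047   0.92674394] [0.08346001 0.13792546 0.14355193] [-0.0365554   0.00890163  0.2974941 ] 86
```

Guard: yaw −0.644, centre (0.556,−0.396), top 0.189 (text 0.190 ✓), handle in guard frame ≈(−0.139, 0.033, 0.205) ✓ (0.204), hatch ≈0.91 rad, lip radius ✓ 0.137. Rise, turn the tool to the guard's axes (tool x = guard x, tool y = −guard y), and close the fingers.

Careful with the scale: shifts go in shares of 50 mm. That gives: -0.04 m is -0.8.

```bash
cat >> h.py <<'E'
YAW=-.644; C=np.array([.556,-.396]); GX=np.array([np.cos(YAW),np.sin(YAW)]);GY=np.array([-GX[1],GX[0]])
def rep(target=None):
    s=bot.get_state(); d=s['tcp_pos'][:2]-C; M=R.from_rotvec(s['tcp_rot']).as_matrix()
    g=np.array([d@GX,d@GY,s['tcp_pos'][2]])
    f=s['force']; print('t',round(s['t'],2),'g',g.round(4),'xaz-yaw',round(np.arctan2(M[1,0],M[0,0])-YAW,3),'tz',M[:,2].round(3),'fG',np.round([f[:2]@GX,f[:2]@GY,f[2]],1),'w',round(s['width'],4),round(s['finger_force'],1),'q',s['joint_pos'].round(2))
    if target is not None:
        e=np.array(target)-g; w=np.r_[e[0]*GX+e[1]*GY,e[2]]; print('tool delta',(M.T@w).round(4))
E
python3 -m crank '[{"tz":-0.8, "rz":0.15, "finger_gap":0}, {"tz":-0.8, "rz":0.15, "finger_gap":0}, {"tz":-0.8, "rz":0.15, "finger_gap":0}, {"rz":0.15, "finger_gap":0}, {"rz":0.15, "finger_gap":0}, {"rz":0.15, "finger_gap":0}, {"rz":0.012, "finger_gap":0}, {"finger_gap":0}]'
python3 -c "
from h import *
rep((-.04,-.012,.34))"
```

```text
t: 0.9
tcp_pos: [0.1521, -0.5544, 0.3509]
tcp_rot: [-2.981, 0.99, 0.001]
force: [1.2, 0.3, 0.2]
width: -0.0001
finger_force: 0.0
t 0.9 g [-0.2279 -0.3692  0.3509] xaz-yaw 0.003 tz [-0.     0.001 -1.   ] fG [0.8 1.  0.2] w -0.0001 0.0 q [-1.32  0.27  1.34 -0.    1.53  0.89]
tool delta [ 0.1888 -0.3567  0.011 ]
```

```bash
python3 -m crank '[{"tx":0.38, "ty":-0.72, "finger_gap":0}, {"tx":0.38, "ty":-0.72, "finger_gap":0}, {"tx":0.38, "ty":-0.72, "finger_gap":0}, {"tx":0.38, "ty":-0.72, "finger_gap":0}, {"tx":0.38, "ty":-0.72, "finger_gap":0}, {"tx":0.38, "ty":-0.72, "finger_gap":0}, {"tx":0.38, "ty":-0.72, "finger_gap":0}, {"tx":0.38, "ty":-0.72, "finger_gap":0}, {"tx":0.38, "ty":-0.72, "finger_gap":0}, {"tx":0.38, "ty":-0.68, "tz":0.2, "finger_gap":0}]'
python3 - <<'E'
from h import *
rep((-.04,-.012,.34)); save('wrist','w1');save('side','s1')
c=bot.get_calibration('wrist');print(c)
a=cv2.imread('pics/w1.png')[:, :];b=cv2.imread('pics/s1.png')[60:230,270:440]
cv2.imwrite('pics/c1.png',np.hstack([cv2.resize(a,(480,300)),cv2.resize(b,(300,300))]))
E
```

```text
t: 1.9
tcp_pos: [0.521, -0.3816, 0.3425]
tcp_rot: [2.981, -0.99, 0.004]
force: [0.3, -0.6, -0.3]
width: 0.0003
finger_force: 0.0
t 1.9 g [-0.0366 -0.0095  0.3425] xaz-yaw 0.003 tz [ 0.002 -0.002 -1.   ] fG [ 0.6 -0.3 -0.3] w 0.0003 0.0 q [-0.65  0.4   1.18 -0.    1.57  1.56]
tool delta [-0.0034  0.0025  0.0024]
{'fx': 309.70691628693146, 'fy': 309.70691628693146, 'cx': 317.1077197297739, 'cy': 195.34404831921105, 'eye': array([ 0.58143567, -0.42456383,  0.48192936]), 'attitude': array([ 1.34505893, -2.66589504, -0.39415187])}
```

View pics/c1.png

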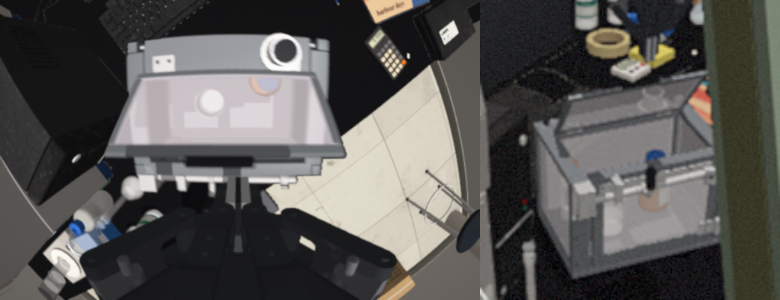

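The wrist view shows the black lip around full-image (297,203), tips at about (318,240); the side view shows the fingertips above the hatch's front edge, nothing disturbed. Checking the lip by casting the wrist ray.

```bash
python3 - <<'E'
from h import *
c=bot.get_calibration('wrist');M=R.from_rotvec(c['attitude']).as_matrix()
z=np.load('pics/w1.npz');p=z['p'].astype(int);d=z['d']
# dark lip blob
m=((p.max(-1)<60)).astype(np.uint8);m[:185]=0;m[222:]=0;m[:,:240]=0;m[:,345:]=0
n,l,s,ce=cv2.connectedComponentsWithStats(m)
for i in range(1,n):
    if s[i,4]>60: print(s[i],ce[i])
for (u,v) in [(262,197),(297,197),(297,203),(297,209),(335,203)]:
    a=np.array([u-c['cx'],v-c['cy']]);r=np.hypot(*a);th=r/c['fx'];ray=M@np.r_[a/r*np.sin(th),np.cos(th)]
    t=(.297-c['eye'][2])/ray[2];P=c['eye']+t*ray
    dz=d[v,u]/np.cos(th);Q=c['eye']+dz*ray
    f=lambda P:np.round([(P[:2]-C)@GX,(P[:2]-C)@GY,P[2]],4)
    print(u,v,p[v,u],f(P),f(Q))
E
```

```text
[ 243  208  100   14 1283] [291.90491037 214.44583009]
262 197 [77 79 81] [-0.0196  0.0272  0.297 ] [-0.0224  0.0289  0.2878]
297 197 [77 79 82] [-0.0194  0.0049  0.297 ] [-0.0218  0.0055  0.2892]
297 203 [78 79 82] [-0.0234  0.005   0.297 ] [-0.0248  0.0053  0.2927]
297 209 [33 34 36] [-0.0274  0.005   0.297 ] [-0.0282  0.0052  0.2945]
335 203 [79 80 83] [-0.0232 -0.0189  0.297 ] [-0.0244 -0.0192  0.2933]
```

Hatch face measured at r≈0.128, angle ≈0.92 — consistent. Descend onto the lip and follow its arc slowly.

Converted, -0.0046 m is -0.092, 0.004 m is 0.08.

```bash
python3 -m crank '[{"tx":0.02, "tz":0.24, "finger_gap":0}, {"tx":0.02, "tz":0.24, "finger_gap":0}, {"tz":0.16, "finger_gap":0}, {"tz":0.08, "finger_gap":0}, {"tz":0.06, "finger_gap":0}, {"tx":-0.092, "tz":0.076, "finger_gap":0}, {"tx":-0.092, "tz":0.076, "finger_gap":0}, {"tx":-0.092, "tz":0.076, "finger_gap":0}, {"tx":-0.092, "tz":0.076, "finger_gap":0}]'
python3 -c "
from h import *
rep()"
```

```text
t: 2.9
tcp_pos: [0.5035, -0.3723, 0.2896]
tcp_rot: [2.979, -0.996, -0.001]
force: [-4.5, 3.0, 8.1]
width: -0.0001
finger_force: 4.1
t 2.9 g [-0.0562 -0.0125  0.2896] xaz-yaw -0.001 tz [-0.001 -0.    -1.   ] fG [-5.4 -0.3  8.1] w -0.0001 4.1 q [-0.65  0.38  1.34 -0.    1.43  1.56]
```

Force shows 2.2 N tangential but some radial compression; ease outwards a little and continue.

```bash
python3 -m crank '[{"tx":-0.11, "tz":0.04, "finger_gap":0}, {"tx":-0.09, "tz":0.07, "finger_gap":0}, {"tx":-0.068, "tz":0.076, "finger_gap":0}, {"tx":-0.068, "tz":0.076, "finger_gap":0}, {"tx":-0.06, "tz":0.088, "finger_gap":0}, {"tx":-0.056, "tz":0.088, "finger_gap":0}]'
python3 -c "
from h import *
rep()"
```

```text
t: 3.5
tcp_pos: [0.4875, -0.3588, 0.2646]
tcp_rot: [-2.98, 0.995, 0.001]
force: [-0.5, -1.5, 2.1]
width: 0.0001
finger_force: 1.0
t 3.5 g [-0.0771 -0.0114  0.2646] xaz-yaw -0.0 tz [-0.001  0.    -1.   ] fG [ 0.5 -1.4  2.1] w 0.0001 1.0 q [-0.65  0.35  1.43 -0.    1.36  1.56]
```

```bash
python3 -m crank '[{"tx":-0.04, "tz":0.092, "finger_gap":0}, {"tx":-0.04, "tz":0.092, "finger_gap":0}, {"tx":-0.04, "tz":0.092, "finger_gap":0}, {"tx":-0.04, "tz":0.092, "finger_gap":0}, {"tx":-0.04, "tz":0.092, "finger_gap":0}, {"tx":-0.03, "tz":0.092, "finger_gap":0}, {"tx":-0.02, "tz":0.088, "finger_gap":0}, {"tx":-0.02, "tz":0.088, "finger_gap":0}, {"tx":-0.02, "tz":0.088, "finger_gap":0}, {"tx":-0.02, "tz":0.088, "finger_gap":0}]'
python3 -c "
from h import *
rep()"
```

```text
t: 4.5
tcp_pos: [0.4755, -0.3497, 0.2196]
tcp_rot: [2.98, -0.995, 0.0]
force: [-0.0, 0.6, 1.9]
width: 0.0
finger_force: 0.7
t 4.5 g [-0.0922 -0.0113  0.2196] xaz-yaw -0.0 tz [ 0. -0. -1.] fG [-0.4  0.5  1.9] w 0.0 0.7 q [-0.65  0.35  1.55  0.    1.24  1.56]
```

Converted, 0.004 m is 0.08, 0.003 m is 0.06.

```bash
python3 -m crank '[{"tx":-0.016, "tz":0.08, "finger_gap":0}, {"tx":-0.016, "tz":0.08, "finger_gap":0}, {"tx":-0.012, "tz":0.08, "finger_gap":0}, {"tx":-0.012, "tz":0.06, "finger_gap":0}, {"tx":-0.008, "tz":0.06, "finger_gap":0}, {"tz":0.05, "finger_gap":0}, {"tz":0.03, "finger_gap":0}, {"tz":0.03, "finger_gap":0}]'
python3 -c "
from h import *
rep()"
python3 -m crank '[{"tz":0.02, "finger_gap":0}, {"finger_gap":0}]'
python3 -c "
from h import *
rep()"
```

```text
t: 5.3
tcp_pos: [0.473, -0.3478, 0.1965]
tcp_rot: [2.98, -0.994, 0.0]
force: [-0.3, -0.1, 1.3]
width: -0.0006
finger_force: 0.6
t 5.3 g [-0.0953 -0.0112  0.1965] xaz-yaw -0.0 tz [ 0. -0. -1.] fG [-0.2 -0.2  1.3] w -0.0006 0.6 q [-0.65  0.36  1.59 -0.    1.19  1.56]
t: 5.5
tcp_pos: [0.4728, -0.3477, 0.1953]
tcp_rot: [2.98, -0.994, -0.001]
force: [0.4, 0.7, 0.7]
width: 0.0003
finger_force: 0.0
t 5.5 g [-0.0956 -0.0113  0.1953] xaz-yaw -0.0 tz [-0.  0. -1.] fG [-0.1  0.8  0.7] w 0.0003 0.0 q [-0.65  0.36  1.59 -0.    1.19  1.56]
```

```bash
for i in 1 2; do python3 -m crank '[{"tz":0.02, "finger_gap":0}, {"finger_gap":0}]' | grep -E 'pos|force'; done
```

```text
tcp_pos: [0.4728, -0.3477, 0.195]
force: [-0.4, 1.9, 4.4]
finger_force: 1.9
tcp_pos: [0.4728, -0.3477, 0.1949]
force: [-2.7, 1.9, 8.7]
finger_force: 4.1
```

Contact stiffens at z = 0.195 (the shut height): hatch shut. Rise, open, go above the handle at a standoff, and look.

Converted, -0.045 m is -0.9, -0.04 m is -0.8.

```bash
python3 -m crank '[{"tz":-0.4, "finger_gap":0}, {"tz":-0.9, "finger_gap":0.06}, {"tz":-0.8, "finger_gap":0.06}, {"tx":-0.28, "ty":-0.3, "finger_gap":0.06}, {"tx":-0.28, "ty":-0.3, "finger_gap":0.06}, {"tx":-0.28, "ty":-0.3, "finger_gap":0.06}, {"finger_gap":0.06}]'
python3 - <<'E'
from h import *
rep((-.138,.033,.188)); 
for n,f in(('scene','c2'),('side','s2'),('wrist','w2')): save(n,f)
for n,f in(('scene','c2'),('side','s2')):
    P,p=cloud(n,f);Q=P.reshape(-1,3);L=(Q[:,:2]-C)@np.c_[GX,GY];G=np.c_[L,Q[:,2]];z=Q[:,2]
    b=(L[:,0]<-.125)&(L[:,0]>-.155)&(L[:,1]>0)&(L[:,1]<.06)&(z>.175)&(z<.228)&(p.reshape(-1,3).max(1)<60)
    h=G[b];print(n,len(h),np.median(h,0),np.percentile(h,[3,97],axis=0).round(4).tolist())
    m=b.reshape(400,640);v,u=np.nonzero(m);print('px',u.min(),u.max(),v.min(),v.max(),u.mean(),v.mean())
    # ray meets guard plane x=-.137
    c=bot.get_calibration(n);M=R.from_rotvec(c['attitude']).as_matrix()
    ray=M@np.array([(u.mean()-c['cx'])/c['fx'],(v.mean()-c['cy'])/c['fy'],1]);o=c['eye'];k=(-.137-(o[:2]-C)@GX)/(ray[:2]@GX);X=o+k*ray;print('ray@x=-.137',(X[:2]-C)@GY,X[2])
    ht=(z>.199)&(abs(L[:,0])<.08)&(abs(L[:,1])<.1)&(z<.23);tp=(abs(z-.196)<.006)&(L[:,0]>-.09)&(L[:,0]<.04)&(abs(L[:,1])<.11);print('above hatch',ht.sum(),'at hatch',tp.sum(),np.median(z[tp]))
a=cv2.imread('pics/w2.png');b=cv2.imread('pics/c2.png')[100:225,295:415]
cv2.imwrite('pics/v2.png',np.hstack([cv2.resize(a,(480,300)),cv2.resize(b,(300,300))]))
E
```

```text
t: 6.6
tcp_pos: [0.4659, -0.2842, 0.2984]
tcp_rot: [-2.98, 0.991, 0.001]
force: [-0.3, -0.3, 1.4]
width: 0.0599
finger_force: 0.0
t 6.6 g [-0.1392  0.0353  0.2984] xaz-yaw 0.002 tz [-0.001  0.001 -1.   ] fG [-0.  -0.4  1.4] w 0.0599 0.0 q [-0.57  0.24  1.51  0.    1.39  1.64]
tool delta [0.0013 0.0023 0.1104]
scene 56 [-0.14429087  0.03226991  0.20618169] [[-0.1484, 0.0258, 0.1869], [-0.1393, 0.0354, 0.2208]]
px 367 372 154 166 368.85714285714283 159.42857142857142
ray@x=-.137 0.02703070681387778 0.20113662766895885
above hatch 77 at hatch 1243 0.19585556331246406
side 66 [-0.14437763  0.03339869  0.20567675] [[-0.1497, 0.0278, 0.1866], [-0.1375, 0.0397, 0.2193]]
px 364 368 154 167 366.0 160.5
ray@x=-.137 0.030337567401286 0.19925862780585213
above hatch 105 at hatch 1861 0.19321077481379634
```

View pics/v2.png

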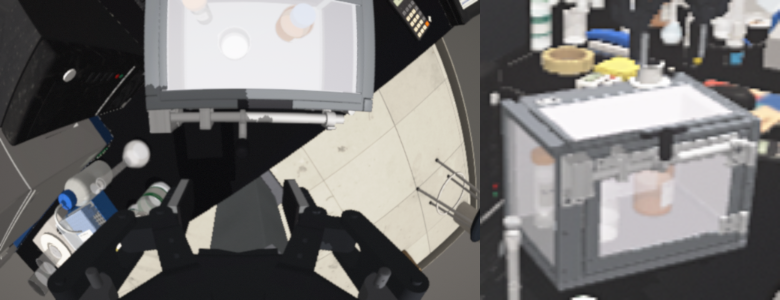

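Picture: hatch flat shut (cloud at 0.196), handle in the wrist view at ≈(324,160) full image, slightly right of tool mid-line; measured handle axis ≈ guard (−0.139, 0.030). Descend over it, then grip.

Converted, 0.005 m is 0.1, 0.025 m is 0.5.

```bash
python3 -m crank '[{"ty":0.1, "tz":0.4, "finger_gap":0.05}, {"tz":0.5, "finger_gap":0.05}, {"tz":0.5, "finger_gap":0.05}, {"tz":0.36, "finger_gap":0.05}, {"tz":0.24, "finger_gap":0.05}, {"tz":0.16, "finger_gap":0.05}, {"finger_gap":0.05}]'
python3 - <<'E'
from h import *
rep((-.139,.030,.190));save('scene','c3');save('side','s3')
a=cv2.imread('pics/c3.png')[110:210,315:415];b=cv2.imread('pics/s3.png')[110:210,315:415]
cv2.imwrite('pics/v3.png',np.hstack([cv2.resize(x,(400,400)) for x in(a,b)]))
E
```

```text
t: 7.45
tcp_pos: [0.4631, -0.2907, 0.1897]
tcp_rot: [-2.98, 0.995, 0.002]
force: [-0.0, -0.1, 0.4]
width: 0.05
finger_force: 0.0
t 7.45 g [-0.1375  0.0285  0.1897] xaz-yaw -0.001 tz [-0.001  0.001 -1.   ] fG [ 0.  -0.1  0.4] w 0.05 0.0 q [-0.58  0.31  1.69 -0.    1.14  1.63]
tool delta [-0.0015 -0.0015 -0.0003]
```

View pics/v3.png

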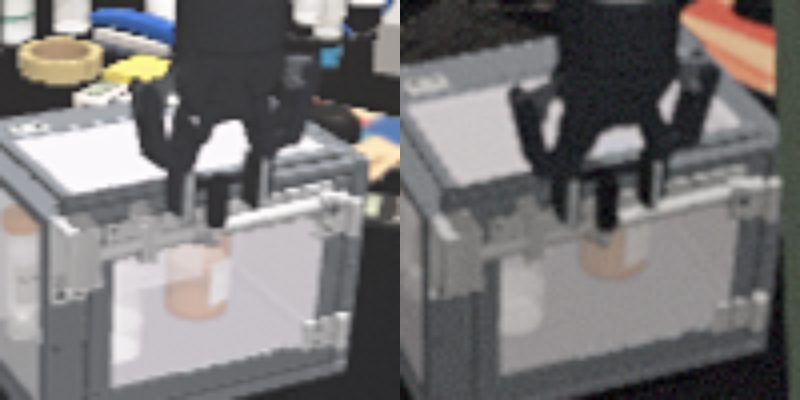

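The handle stands between the fingers (scene crop (215,195), side crop (607,200)). Close.

```bash
python3 -m crank '[{"finger_gap":0.03}, {"finger_gap":0.02}, {"finger_gap":0.01}, {"finger_gap":0}, {"finger_gap":0}, {"finger_gap":0}]'
python3 -c "
from h import *
rep()"
```

```text
t: 8.15
tcp_pos: [0.4638, -0.2907, 0.1914]
tcp_rot: [2.98, -0.994, 0.003]
force: [-0.8, 2.1, 5.7]
width: 0.0141
finger_force: 58.9
t 8.15 g [-0.137   0.0288  0.1914] xaz-yaw 0.0 tz [ 0.001 -0.001 -1.   ] fG [-1.9  1.2  5.7] w 0.0141 58.9 q [-0.58  0.3   1.69 -0.    1.14  1.63]
```

Converted, -0.002 m is -0.04.

```bash
python3 -m crank '[{"tz":-0.04, "rx":0.012, "finger_gap":0}, {"tz":-0.04, "rx":0.012, "finger_gap":0}, {"tz":-0.04, "rx":0.012, "finger_gap":0}, {"tz":-0.04, "rx":0.012, "finger_gap":0}, {"rx":0.012, "finger_gap":0}, {"finger_gap":0}]'
python3 -c "
from h import *
rep()"
```

```text
t: 8.75
tcp_pos: [0.4633, -0.2909, 0.1986]
tcp_rot: [-2.925, 0.977, -0.03]
force: [0.6, -0.9, 1.9]
width: 0.0141
finger_force: 59.7
t 8.75 g [-0.1373  0.0284  0.1986] xaz-yaw -0.001 tz [ 0.037  0.048 -0.998] fG [ 1.  -0.4  1.9] w 0.0141 59.7 q [-0.62  0.3   1.68  0.07  1.16  1.57]
```

Lifted 7.2 mm with low force. Draw back towards the hinge.

Converted, 0.004 m is 0.08, -0.0001 m is -0.002.

```bash
python3 -m crank '[{"ty":0.06, "tz":-0.002, "finger_gap":0}, {"ty":0.08, "tz":-0.002, "finger_gap":0}, {"ty":0.08, "tz":-0.002, "finger_gap":0}, {"ty":0.08, "tz":-0.002, "finger_gap":0}, {"ty":0.08, "tz":-0.002, "finger_gap":0}]'
python3 -c "
from h import *
rep()"
```

```text
t: 9.25
tcp_pos: [0.4518, -0.3061, 0.198]
tcp_rot: [-2.926, 0.976, -0.03]
force: [1.3, 1.0, 3.2]
width: 0.0141
finger_force: 59.8
t 9.25 g [-0.1373  0.0093  0.198 ] xaz-yaw -0.0 tz [ 0.036  0.048 -0.998] fG [0.4 1.6 3.2] w 0.0141 59.8 q [-0.65  0.3   1.69  0.07  1.16  1.54]
```

Free: 19 mm drawn at ~1.6 N, lift kept. On to ~34 mm.

Converted, 0.004 m is 0.08, 0.003 m is 0.06.

```bash
python3 -m crank '[{"ty":0.08, "tz":-0.002, "finger_gap":0}, {"ty":0.08, "tz":-0.002, "finger_gap":0}, {"ty":0.08, "tz":-0.002, "finger_gap":0}, {"ty":0.06, "tz":-0.002, "finger_gap":0}, {"finger_gap":0}]'
python3 -c "
from h import *
rep()"
```

```text
t: 9.75
tcp_pos: [0.4426, -0.3185, 0.1974]
tcp_rot: [-2.927, 0.977, -0.03]
force: [0.6, -1.1, 3.1]
width: 0.0143
finger_force: 59.6
t 9.75 g [-0.1373 -0.0061  0.1974] xaz-yaw -0.001 tz [ 0.036  0.047 -0.998] fG [ 1.1 -0.5  3.1] w 0.0143 59.6 q [-0.68  0.3   1.69  0.06  1.16  1.51]
```

Bolt drawn ≈34 mm. Swing the gate along its arc (0.037 rad per row about its hinge), turning the tool with it.

```bash
python3 -m crank '[{"tx":-0.084, "ty":0.03, "tz":-0.002, "rz":-0.037, "finger_gap":0}, {"tx":-0.084, "ty":0.03, "tz":-0.002, "rz":-0.037, "finger_gap":0}, {"tx":-0.084, "ty":0.03, "tz":-0.002, "rz":-0.037, "finger_gap":0}, {"tx":-0.084, "ty":0.03, "tz":-0.002, "rz":-0.037, "finger_gap":0}, {"finger_gap":0}]'
python3 -c "
from h import *
rep()"
```

```text
t: 10.25
tcp_pos: [0.426, -0.3144, 0.1975]
tcp_rot: [-2.993, 0.759, -0.039]
force: [4.6, -3.3, 1.3]
width: 0.0137
finger_force: 58.9
t 10.25 g [-0.1529 -0.0128  0.1975] xaz-yaw 0.147 tz [ 0.038  0.046 -0.998] fG [5.6 0.1 1.3] w 0.0137 58.9 q [-0.69  0.27  1.72  0.07  1.15  1.35]
```

```bash
python3 -m crank '[{"tx":-0.084, "ty":0.03, "tz":-0.002, "rz":-0.037, "finger_gap":0}, {"tx":-0.084, "ty":0.03, "tz":-0.002, "rz":-0.037, "finger_gap":0}, {"tx":-0.084, "ty":0.03, "tz":-0.002, "rz":-0.037, "finger_gap":0}, {"tx":-0.084, "ty":0.03, "tz":-0.002, "rz":-0.037, "finger_gap":0}, {"tx":-0.084, "ty":0.03, "tz":-0.002, "rz":-0.037, "finger_gap":0}, {"tx":-0.084, "ty":0.03, "tz":-0.002, "rz":-0.037, "finger_gap":0}, {"finger_gap":0}, {"finger_gap":0}]'
python3 - <<'E'
from h import *
rep()
for n,f in(('scene','c4'),('side','s4')): 
    save(n,f);P,p=cloud(n,f);Q=P.reshape(-1,3);L=(Q[:,:2]-C)@np.c_[GX,GY];z=Q[:,2]
    D=L-[-.095,-.12];r=np.hypot(*D.T);a=np.arctan2(-D[:,0],D[:,1])
    m=(r>.185)&(r<.225)&(a>.15)&(a<.7)&(z>.03)&(z<.165)
    print(n,m.sum(),'edge angle',np.percentile(a[m],[10,50,90]).round(3),'edge r',np.percentile(r[m],95), 'opening',.219*2*np.sin(np.median(a[m])/2))
a=cv2.imread('pics/c4.png')[100:220,295:415];b=cv2.imread('pics/s4.png')[100:220,295:415]
cv2.imwrite('pics/v4.png',np.hstack([cv2.resize(x,(400,400)) for x in(a,b)]))
E
```

```text
t: 11.05
tcp_pos: [0.4005, -0.3126, 0.1973]
tcp_rot: [-3.061, 0.424, -0.051]
force: [5.7, -2.1, 0.7]
width: 0.014
finger_force: 58.7
t 11.05 g [-0.1744 -0.0267  0.1973] xaz-yaw 0.368 tz [ 0.04   0.046 -0.998] fG [5.8 1.8 0.7] w 0.014 58.7 q [-0.72  0.24  1.77  0.07  1.13  1.09]
scene 438 edge angle [0.325 0.348 0.366] edge r 0.22291869242004994 opening 0.07578244823800646
side 390 edge angle [0.316 0.337 0.358] edge r 0.22441867972320148 opening 0.07334957132471409
```

View pics/v4.png

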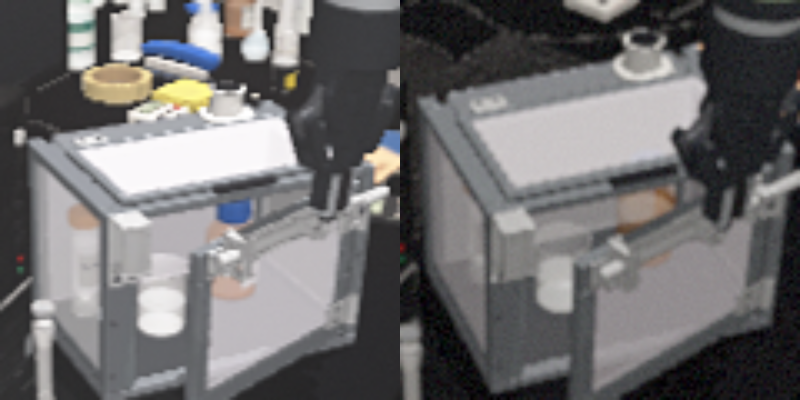

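The gate stands ajar by ≈7.5 cm, the bolt nose is drawn clear of the keeper, and the hatch is shut. A small nudge to 8 cm, then a check and hand-in.

Careful with the scale: shifts go in shares of 50 mm. That gives: -0.0025 m is -0.05, 0.0009 m is 0.018.

```bash
python3 -m crank '[{"tx":-0.05, "ty":0.018, "rz":-0.02, "finger_gap":0}, {"finger_gap":0}, {"finger_gap":0}, {"finger_gap":0}]' >/dev/null
python3 - <<'E'
from h import *
rep()
save('scene','c5');o=np.load('pics/c5.npz');P,p=cloud('scene','c5')
Q=P.reshape(-1,3);L=(Q[:,:2]-C)@np.c_[GX,GY];z=Q[:,2]
D=L-[-.095,-.12];r=np.hypot(*D.T);a=np.arctan2(-D[:,0],D[:,1])
m=(r>.185)&(r<.225)&(a>.15)&(a<.7)&(z>.03)&(z<.165);print('angle',np.median(a[m]))
p0=np.load('pics/scene0.npz')['p'].astype(int);df=abs(p0-p.astype(int)).max(-1)[200:400,130:360]>60;print('bystander diff px',df[:, :].sum(), df[:,:165].sum())
tp=(abs(z-.196)<.006)&(L[:,0]>-.09)&(L[:,0]<.04)&(abs(L[:,1])<.11);print('hatch',np.median(z[tp]),tp.sum())
E
```

```text
t 11.55 g [-0.1763 -0.0283  0.1972] xaz-yaw 0.388 tz [ 0.04   0.046 -0.998] fG [5.9 1.8 0.2] w 0.0138 58.7 q [-0.73  0.24  1.77  0.07  1.13  1.07]
angle 0.36818876606290174
bystander diff px 210 0
hatch 0.1958729307597427 1127
```

```bash
python3 -c "
from rig import bot
print(bot.close_job())"
```

```text
the job is handed in; nothing more can be done
None
```

The job is handed in: the hatch is shut, the bolt was lifted and drawn about 34 mm, and the arm is holding the gate about 8 cm ajar (measured 0.37 rad); the camera check showed no bench item moved.

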